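Set out the salt box and ease its sprung lid open

ROBOT

A 6-joint arm with a two-finger parallel gripper is mounted at the origin on the work surface. World frame = base frame: x ahead of the robot, y to its left, z up, the work surface at z = 0. Lengths are in m, angles in degrees, forces in N, time in s.
With the tool pointing down it reaches from about 0.25 to 0.775 m from the base axis. Payload 8.9 kg.
Tool frame: the origin (TCP) lies midway between the tips of the shut fingers; the grasp point (between the pads) lies 19 mm behind it; z points along the fingers, y is the direction in which the jaws open and shut (so a half turn about z gives the same grasp; the last joint's range is limited). The gripper opens to 85 mm and grips with 20 to 120 N. Pads are 22 mm wide; open, the fingers measure 114 mm over their backs; the gripper's body (76 mm by 85 mm) begins 54 mm behind the grasp point. The pads swing forward as they close: fully open they stand 13 mm farther back than shut.
Start: joints at [-73.127, 16.656, -8.789, 64.555, 0, 82.019], TCP at [0.221, -0.476, 0.204] pointing down, gripper open.
Joint ranges: [-144.48, 144.48], [-52.06, 99.96], [-74.48, 78.29], [-112.23, 115.85], [-86.99, 84.42], [-180, 180]. Speed limits (degrees/s): [127.2, 127.2, 159.86, 180, 180, 180].

INTERFACE

Orientations are given as a 3x3 rotation matrix whose columns are the frame's x, y, z axes.
In Python, from station import sense, snapshot, job_done gives the robot as it stands. The module is installed in compiled form; this text tells all that it offers.
- The arm moves only by the tool move_arm, never from a script. Its argument "series" is a list of rows, each a list of 3 entries, a list of its own where there are three numbers: the shift along the tool's x, y, z in units of 0.2 m (1.0 is 0.2 m), then the turn, a rotation vector about the tool's x, y, z in units of 90 degrees (1.0 is 90 degrees), then the closure, from -1 (fully open) to 1 (shut), so that 0 is half open. A call has exactly 8 rows; each row is the pose to reach, as a shift and turn from the pose commanded when the call began, along the tool's axes at that moment; what a row does not reach only later rows make up. A row lasts 1/10 s, in which the tool goes at most 50 mm and 8.59 degrees, less where a joint would pass 70% of its speed; a pose out of reach is approached as far as the arm can. A call with a number of a shift or a turn outside -1 to 1 is refused whole. A call with a gripper value outside its range is refused whole. The fingers move at their own pace and stop on an object; "newtons" is the grip in N (left out, the last holds). Time passes only in rows, so rows that repeat a pose let the fingers close, or fill a call up. It gives the time, the measured TCP pose, the force and the opening at its end, in the units of the state.
- sense(): the state, without advancing time (a new reading comes with each control period).
- snapshot(name): name is "side" or "top" or "wrist"; returns a dict with "color" (420x560x3 uint8, blue, green, red), "mtx" (3x3 intrinsics, pixels), "world_from_camera" (4x4, takes a point from camera to world coordinates); the wrist camera has in their place "T_tool_cam" (4x4, takes a point from camera to tool coordinates, whose origin is the TCP and whose axes are the flange's). Camera axes: x right, y down, z forward; pixel columns grow to the right and rows downward; lengths in m; the calibration is good to about 2 mm. A picture is of the moment at which its call begins: read the wrist's pose just before it. There is no depth.
- job_done(): hands the job in, once; it reports no verdict.
The state is a dict: "t": time; "joint_pos": joint angles; "qvel": joint speeds; "tau": joint torques, N m; "tcp_pos": TCP position; "ee_rot": TCP orientation; "contact_force": force on the tool from outside, world axes, zero at the start; "ft_torque": the same for the moment, N m; "opening": opening from 0.0 (shut) to 1.0 (fully open).
Only numpy, scipy, OpenCV 4.12 (cv2) and the standard library are available. Lean on these libraries where they do the work, as an engineer would, in place of code of your own. Each camera call takes 0.05 s, during which the arm holds its last target.

TASK

Carry the closed salt box to the middle of the round board, set it down there squarely with its catch button towards the robot's side of the table, and let go. Then press the button with the hand ready over the lid, and steady the sprung lid all the way up so that it does not fly open; leave it standing open. Leave the jar and the rice bowls where they are.

Things in the scene. Friction and masses are not known exactly. Their poses are not given: they have to be found in the camera images.
- saltbox: Loose steel salt box with hinged white lid, about 0.73 kg. Origin mid-underside; z up; +x to the back (hinge end), catch end -x. 134 mm long (x -69 to +65), 58 mm wide with flat sides (y +-29) 44 mm high: grip across these. Lid 53 mm wide, its top at z 52. The front 33 mm (x -69 to -36) is a fixed block 52 mm high that carries the button.
- catch_top (a point): Centre of the top face of the catch button: white plastic, 18 mm (x) by 32 mm (y), at box x -57.5, y 0, z 63 mm, that is 11 mm above the top of the lid and block. It is pressed straight down.
- catch (a joint): Travel of the catch button in m: 0 up, 0.006 fully pressed. It has a spring, 1.5 N at the start and 5 N fully down. It frees the lid at about 0.004; fully down its top is still 5 mm above the closed lid's top.
- lid_hinge (a point): Middle of the lid's hinge axis (parallel to the box's y), at box x +61.5, y 0, z 47 mm; it stays with the box.
- lid_edge (a point): Middle of the lid's front edge, on its top face; 96 mm from the hinge axis, top face 5 mm from the axis. Closed it lies at box x -34.5, z 52 mm. Fixed to the lid.
- lid (a joint): Lid angle in rad: 0 closed, 1.45 at its stop, nearly upright at the back. A spring opens it (0.10 N m closed, 0.034 at the stop; lid 0.1 kg): once freed it flies up unless held back from above; it pushes up with about 1 N at mid-lid. Its front edge swings up and back, so the top face ends facing the back. A tongue stands 10 mm ahead of the front edge, 5 mm below the top face.
- board: Round white polypropylene board, 250 mm across, 12 mm thick, fixed on the table. Origin at the middle of its underside, its top at 12 mm; its axes are parallel to the world's: -x is the robot's side.
- jar: Closed glass jar with clip-on lid, 86 mm wide, 127 mm high. Bystander, leave it be. Origin at the middle of the underside
- bowl_a: Porcelain rice bowl, 114 mm wide, 58 mm high. Bystander, leave it be. Origin at the middle of the underside
- bowl_b: A second, equal porcelain rice bowl. Bystander, leave it be. Origin at the middle of the underside

How it is judged:
By the outcome, as a careful person would: the job done as asked, in the order asked, and still so for the second after the job is handed in, with the robot touching nothing.
It also fails if it takes over 53 s, if anything falls off the work surface, if the arm or the gripper's body presses on something with over 40 N, if the wrist force passes 120 N, or if a joint passes its speed limit or range.

## Working session

There is one attempt and no reset: what is moved stays moved. The work goes in short steps, Python scripts to look and compute and a tool call to move; the robot and the scene stay as the last step left them, time stands still between calls to the robot, and variables do not carry over. Pictures are saved under pics/ and viewed, and the job is handed in when it is done.

Besides the shell and the picture viewer there is one more tool, called after "Call:" by a JSON object that holds its "api" and its "payload", one argument or row to a line. move_arm: Moves the arm, as the interface text tells. Shifts and turns lie within -1 to 1; 1 stands for 0.2 m of shift or 90 degrees of turn. Its arguments: {"type":"object","properties":{"series":{"type":"array"},"newtons":{"type":"number"}},"required":["series"]}

```bash
mkdir -p pics; python3 - <<'E'
from station import sense,snapshot
import cv2,numpy as np
s=sense()
for k,v in s.items(): print(k,np.round(v,4).tolist())
for n in("side","top","wrist"):
    d=snapshot(n); cv2.imwrite(f"pics/{n}0.png",d["color"])
    np.savez(f"{n}0.npz",**d)
    print(n,[ (k,np.round(v,3).tolist()) for k,v in d.items() if k!="color"])
E
```

```text
t 0.0
joint_pos [-73.1291, 16.689, -8.8314, 64.5554, 0.001, 82.0197]
qvel [-0.0033, 0.027, -0.0338, -0.0103, 0.0215, 0.0353]
tau [0.0033, -53.7153, 33.1363, 0.0161, -0.0001, 0.0]
tcp_pos [0.2205, -0.4759, 0.203]
ee_rot [[0.9074, 0.4203, -0.0004], [0.4203, -0.9074, 0.0013], [0.0002, -0.0013, -1.0]]
contact_force [0.7115, -0.0625, -0.4135]
ft_torque [0.0229, -0.0054, -0.0041]
opening 1.002
side [('mtx', [[498.48, 0.0, 276.385], [0.0, 498.48, 209.252], [0.0, 0.0, 1.0]]), ('world_from_camera', [[-0.737, -0.333, 0.588, -0.147], [-0.675, 0.372, -0.637, 0.808], [-0.007, -0.867, -0.499, 0.693], [0.0, 0.0, 0.0, 1.0]])]
top [('mtx', [[399.503, 0.0, 285.717], [0.0, 399.503, 210.276], [0.0, 0.0, 1.0]]), ('world_from_camera', [[0.011, -1.0, 0.023, 0.55], [-0.999, -0.012, -0.031, 0.009], [0.032, -0.022, -0.999, 0.949], [0.0, 0.0, 0.0, 1.0]])]
wrist [('mtx', [[370.493, 0.0, 275.717], [0.0, 370.493, 206.087], [0.0, 0.0, 1.0]]), ('T_tool_cam', [[-0.001, -0.957, -0.29, 0.074], [1.0, -0.001, -0.001, 0.001], [0.0, -0.29, 0.957, -0.168], [0.0, 0.0, 0.0, 1.0]])]
```

View pics/side0.png

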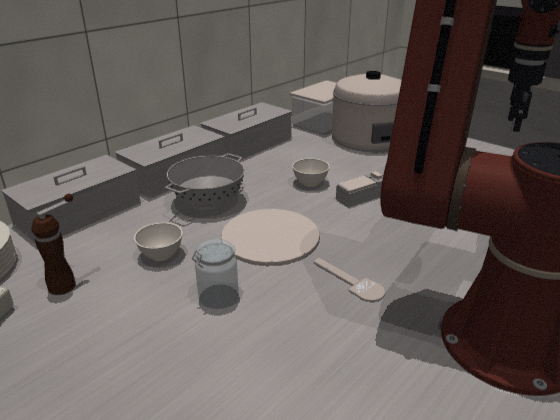

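View pics/top0.png

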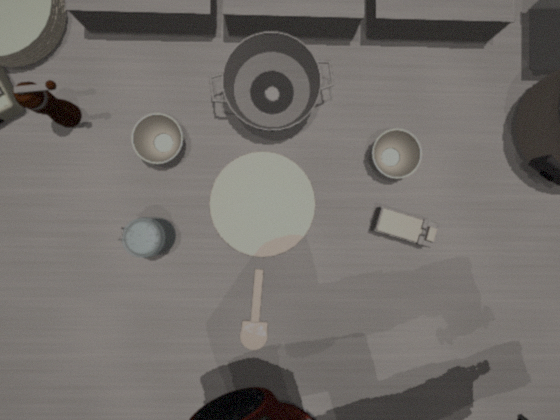

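View pics/wrist0.png

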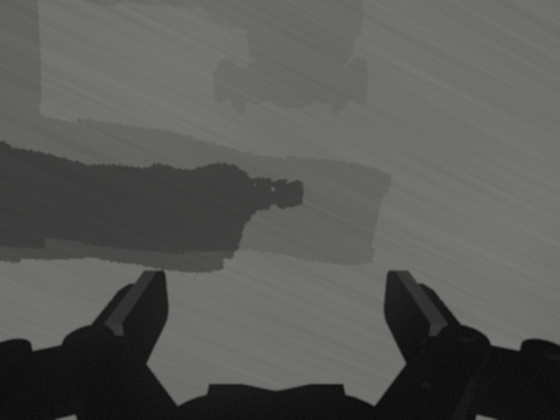

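The top view shows the board around (262,204). The box lies at about (403,227), with its lid from x 380 to 422 and the button at (432,234), which points to −y. The bowls are at (158,139) and (396,154), and the jar is at (146,238). Next I'll measure these.

```bash
cat > h.py <<'E'
import numpy as np,cv2
def ray(d,uv,z):
    K=d["mtx"];T=d["world_from_camera"]
    r=T[:3,:3]@np.linalg.solve(K,np.array([uv[0],uv[1],1.0]));o=T[:3,3]
    return o+r*(z-o[2])/r[2]
def proj(d,p):
    T=np.linalg.inv(d["world_from_camera"]);q=d["mtx"]@(T[:3,:3]@np.asarray(p)+T[:3,3]);return q[:2]/q[2]
E
python3 - <<'E'
from h import *
d=dict(np.load("top0.npz"));im=d["color"]
g=im.min(axis=2)
cv2.imwrite("pics/boxzoom.png",cv2.resize(im[195:260,360:450],None,fx=8,fy=8,interpolation=cv2.INTER_CUBIC))
for n,(x0,y0,x1,y1),th in(("board",(200,140,330,270),125),("box",(365,195,450,255),120)):
    hsv=im[y0:y1,x0:x1]
    print(n,np.percentile(g[y0:y1,x0:x1],[5,50,75,95]))
    for th in (115,125,135,145):
        m=(g[y0:y1,x0:x1]>th).astype(np.uint8)
        cs,_=cv2.findContours(m,cv2.RETR_EXTERNAL,cv2.CHAIN_APPROX_NONE)
        for c in cs:
            if cv2.contourArea(c)<25: continue
            c=c+np.array([x0,y0]); 
            if n=="board":
                if len(c)<50: continue
                e=cv2.fitEllipse(cv2.convexHull(c)); print(th,e,ray(d,e[0],0.012).round(4))
            else:
                r=cv2.minAreaRect(c); print(th,cv2.contourArea(c),r,ray(d,r[0],0.052).round(4))
                print([ray(d,p,.052).round(4)[:2].tolist() for p in cv2.boxPoints(r)])
E
```

```text
board [114. 137. 148. 150.]Traceback (most recent call last):
  File "<stdin>", line 16, in <module>
cv2.error: OpenCV(4.12.0) /io/opencv/modules/imgproc/src/shapedescr.cpp:361: error: (-201:Incorrect size of input array) There should be at least 5 points to fit the ellipse in function 'fitEllipseNoDirect'
```

View pics/boxzoom.png

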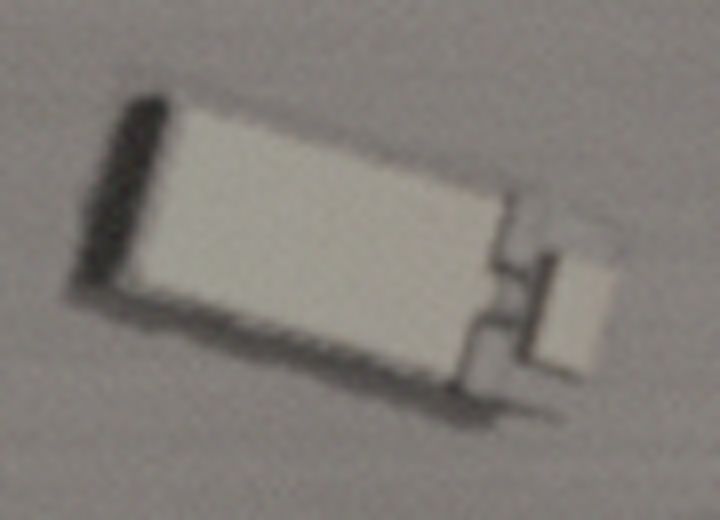

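```bash
python3 - <<'E'
from h import *
d=dict(np.load("top0.npz"));im=cv2.GaussianBlur(d["color"],(3,3),0)
print("px",[(p,im[p[1],p[0]].tolist()) for p in((262,200),(290,245),(335,200),(262,265),(400,225),(431,234),(427,222))])
g=im[:,:,1].astype(int)
for th in (132,138,142):
    m=np.zeros(g.shape,np.uint8);m[195:260,365:450]=(g[195:260,365:450]>th)
    m=cv2.morphologyEx(m,cv2.MORPH_OPEN,np.ones((3,3)))
    cs,_=cv2.findContours(m,cv2.RETR_EXTERNAL,cv2.CHAIN_APPROX_NONE)
    for c in cs:
        if cv2.contourArea(c)<25: continue
        r=cv2.minAreaRect(c);a=cv2.contourArea(c);z=.052 if a>300 else .063
        print(th,a,r,ray(d,r[0],z).round(4)); print([ray(d,p,z).round(4)[:2].tolist() for p in cv2.boxPoints(r)])
# board: radial edges
pts=[]
for a in np.radians(np.arange(0,360,4)):
    rs=np.arange(44,62,.5)
    xs=262+rs*np.cos(a);ys=204+rs*np.sin(a)
    v=cv2.remap(im.astype(np.float32),xs.astype(np.float32)[None],ys.astype(np.float32)[None],cv2.INTER_LINEAR)[0]
    dv=np.abs(v[4:]-v[:-4]).sum(1);i=dv.argmax()+2
    pts.append((xs[i],ys[i],np.degrees(a)))
pts=np.array(pts)
W=np.array([ray(d,p[:2],.012)[:2] for p in pts])
keep=np.ones(len(W),bool)
for _ in range(6):
    A=np.c_[2*W,np.ones(len(W))][keep];s=np.linalg.lstsq(A,(W[keep]**2).sum(1),rcond=None)[0]
    c=s[:2];R=np.sqrt(s[2]+c@c);e=np.linalg.norm(W-c,axis=1)-R;keep=np.abs(e)<max(.002,2*np.median(abs(e)))
print("board",c,R,keep.sum())
E
```

```text
px [((262, 200), [150, 159, 157]), ((290, 245), [139, 147, 157]), ((335, 200), [119, 123, 128]), ((262, 265), [112, 114, 120]), ((400, 225), [142, 152, 156]), ((431, 234), [141, 151, 155]), ((427, 222), [121, 124, 129])]
132 76.5 ((432.0500183105469, 233.3500213623047), (7.273237705230713, 13.281564712524414), 18.43494987487793) [ 0.5223 -0.3476  0.063 ]
[[0.5106, -0.3351], [0.5389, -0.3445], [0.534, -0.3602], [0.5056, -0.3508]]
132 874.0 ((400.1651611328125, 224.44955444335938), (42.33592224121094, 22.987831115722656), 16.699241638183594) [ 0.5414 -0.2789  0.052 ]
[[0.5297, -0.2251], [0.5797, -0.2399], [0.5531, -0.3329], [0.503, -0.3179]]
138 57.5 ((431.7353515625, 233.55885314941406), (6.063390254974365, 11.884244918823242), 14.03624439239502) [ 0.5218 -0.3469  0.063 ]
[[0.5104, -0.337], [0.5363, -0.3435], [0.5332, -0.3569], [0.5073, -0.3504]]
138 829.0 ((400.2919006347656, 224.55133056640625), (42.05427932739258, 21.909399032592773), 17.10272979736328) [ 0.5411 -0.2791  0.052 ]
[[0.5309, -0.2259], [0.5784, -0.2404], [0.5514, -0.3326], [0.5038, -0.318]]
142 48.0 ((431.6980895996094, 233.5565948486328), (5.49442195892334, 11.400925636291504), 15.945395469665527) [ 0.5218 -0.3468  0.063 ]
[[0.5111, -0.3373], [0.5358, -0.3444], [0.5325, -0.3564], [0.5079, -0.3493]]
142 790.5 ((399.9282531738281, 224.52163696289062), (40.8458137512207, 21.42117691040039), 16.927513122558594) [ 0.5412 -0.2783  0.052 ]
[[0.5309, -0.2266], [0.5775, -0.2406], [0.5515, -0.3302], [0.5049, -0.3161]]
board [0.58675417 0.03527961] 0.12283966377648696 85
```

The lid and button agree: box origin is about (0.5376, −0.2925) with yaw about 74.1°. The board centre is about (0.587, 0.035). I'll check both in the side view and write a move helper.

```bash
cat >> h.py <<'E'
from scipy.spatial.transform import Rotation as Ro
def Rdown(psi):
    p=np.radians(psi);x=np.array([np.cos(p),np.sin(p),0]);z=np.array([0,0,-1.]);return np.c_[x,np.cross(z,x),z]
def plan(P,psi=None,R=None,s=None):
    from station import sense
    s=s or sense();R0=np.array(s["ee_rot"])
    Rt=Rdown(psi) if R is None else R
    print("shift",(R0.T@(np.array(P)-s["tcp_pos"])/.2).round(4).tolist(),"turn",(Ro.from_matrix(R0.T@Rt).as_rotvec(degrees=True)/90).round(4).tolist())
def boxpt(o,yaw,p):
    return np.array(o)+Ro.from_euler('z',yaw,degrees=True).apply(p)
E
python3 - <<'E'
from h import *
d=dict(np.load("side0.npz"));im=d["color"].copy()
a=np.linspace(0,2*np.pi,120)
P=[proj(d,(.587+.125*np.cos(t),.035+.125*np.sin(t),.012)) for t in a]
for p in P: cv2.circle(im,tuple(np.int32(np.round(p))),0,(0,0,255),-1)
o=(.5376,-.2925,0)
for q in [(-69,-29,0),(-69,29,0),(-69,29,52),(-69,-29,52),(65,29,44),(65,-29,44),(65,29,0),(-57.5,0,63),(-34.5,26,52),(61.5,26,52)]:
    cv2.circle(im,tuple(np.int32(np.round(proj(d,boxpt(o,74.1,np.array(q)/1e3))))),0,(0,255,0),-1)
cv2.imwrite("pics/side_ov.png",np.hstack([cv2.resize(im[195:275,210:335],None,fx=3.2,fy=3.2,interpolation=cv2.INTER_NEAREST)[:256],cv2.resize(im[155:219,320:420],None,fx=4,fy=4,interpolation=cv2.INTER_NEAREST)]))
plan((.5376,-.2925,.2),-105.9)
E
```

```text
shift [1.8241, -0.1664, 0.0162] turn [-0.0004, 0.0007, 1.4528]
```

View pics/side_ov.png

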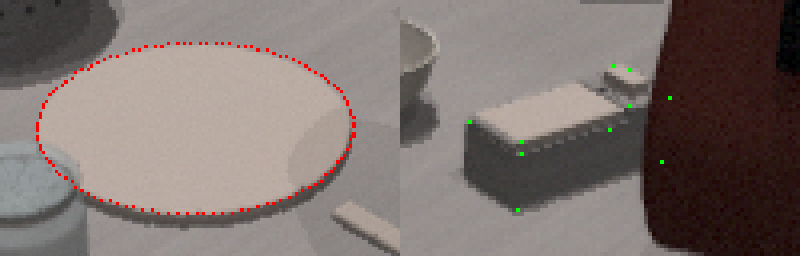

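The overlay matches both the board rim and the box edges in the side view. Moving over the box with the long turn, so that joint 6 keeps its range for placing.

Call:
{"api": "move_arm", "payload": {
  "series": [
    [[0.1,0,0],[0,0,-0.09],-1],
    [[0.2,0,0],[0,0,-0.18],-1],
    [[0.32,0,0],[0,0,-0.27],-1],
    [[0.44,0,0],[0,0,-0.36],-1],
    [[0.56,0,0],[0,0,-0.45],-1],
    [[0.68,0,0],[0,0,-0.54],-1],
    [[0.8,0,0],[0,0,-0.63],-1],
    [[0.9,0,0],[0,0,-0.72],-1]
  ]
}}

```text
t: 0.95
tcp_pos: [0.385, -0.3999, 0.2033]
ee_rot: [[-0.0, 1.0, -0.0], [1.0, 0.0, 0.0], [0.0, -0.0, -1.0]]
contact_force: [-0.3, 0.1, -0.4]
opening: 1.001
```

```bash
python3 -c "
from h import *
plan((.5376,-.2925,.2),-105.9)"
```

```text
shift [0.5369, 0.7633, 0.0168] turn [0.0004, -0.0003, -1.8232]
```

Call:
{"api": "move_arm", "payload": {
  "series": [
    [[0.07,0.1,0],[0,0,-0.09],-1],
    [[0.14,0.2,0],[0,0,-0.18],-1],
    [[0.21,0.3,0],[0,0,-0.27],-1],
    [[0.28,0.4,0],[0,0,-0.36],-1],
    [[0.35,0.5,0],[0,0,-0.45],-1],
    [[0.42,0.6,0],[0,0,-0.54],-1],
    [[0.48,0.68,0],[0,0,-0.63],-1],
    [[0.54,0.76,0],[0,0,-0.72],-1]
  ]
}}

```text
t: 1.75
tcp_pos: [0.5372, -0.2928, 0.2032]
ee_rot: [[-0.905, 0.426, -0.001], [0.426, 0.905, 0.0], [0.001, 0.0, -1.0]]
contact_force: [0.9, -0.1, -0.2]
opening: 0.998
```

```bash
python3 -c "
from h import *
plan((.5376,-.2925,.12),-105.9)"
```

```text
shift [-0.0012, 0.0023, 0.4162] turn [0.0004, -0.0002, -1.1033]
```

Call:
{"api": "move_arm", "payload": {
  "series": [
    [[0,0,0.05],[0,0,-0.09],-1],
    [[0,0,0.1],[0,0,-0.18],-1],
    [[0,0,0.15],[0,0,-0.27],-1],
    [[0,0,0.2],[0,0,-0.36],-1],
    [[0,0,0.25],[0,0,-0.45],-1],
    [[0,0,0.3],[0,0,-0.54],-1],
    [[0,0,0.36],[0,0,-0.63],-1],
    [[0,0,0.4],[0,0,-0.72],-1]
  ]
}}

```text
t: 2.55
tcp_pos: [0.5362, -0.2933, 0.1225]
ee_rot: [[-0.771, -0.637, -0.001], [-0.637, 0.771, 0.001], [0.0, 0.001, -1.0]]
contact_force: [0.0, -0.0, 0.1]
opening: 0.999
```

Call:
{"api": "move_arm", "payload": {
  "series": [
    [[0,0,0],[0,0,-0.09],-1],
    [[0,0,0],[0,0,-0.18],-1],
    [[0,0,0],[0,0,-0.27],-1],
    [[0,0,0],[0,0,-0.36],-1],
    [[0,0,0],[0,0,-0.383],-1],
    [[0,0,0],[0,0,-0.383],-1],
    [[0,0,0],[0,0,-0.383],-1],
    [[0,0,0],[0,0,-0.383],-1]
  ]
}}

```text
t: 3.35
tcp_pos: [0.5366, -0.2936, 0.1235]
ee_rot: [[-0.281, -0.96, -0.0], [-0.96, 0.281, 0.0], [-0.0, 0.0, -1.0]]
contact_force: [-0.1, 0.2, -0.2]
opening: 1.0
```

```bash
python3 -c "
from h import *
from station import *
s=sense();print(s['joint_pos'])
d=snapshot('wrist');cv2.imwrite('pics/w1.png',d['color'])
plan((.5376,-.2925,.005),-105.9)
R=np.array(s['ee_rot']);T=np.eye(4);T[:3,:3]=R;T[:3,3]=s['tcp_pos']
d['world_from_camera']=T@d['T_tool_cam']
np.savez('w1.npz',**d)
for q in [(-57.5,0,63),(-34.5,26,52),(-34.5,-26,52)]: print(q,proj(d,boxpt((.5376,-.2925,0),74.1,np.array(q)/1e3)))
"
```

```text
[-3.55304062e+01  2.89769092e+01 -2.34644925e+00  5.86883561e+01
  1.64877121e-03 -1.09192466e+02]
shift [-0.0065, -0.0035, 0.5926] turn [0.0001, 0.0, -0.0047]
(-57.5, 0, 63) [274.58177628 125.69983889]
(-34.5, 26, 52) [314.81913209 159.93135916]
(-34.5, -26, 52) [235.09864747 160.59933652]
```

View pics/w1.png

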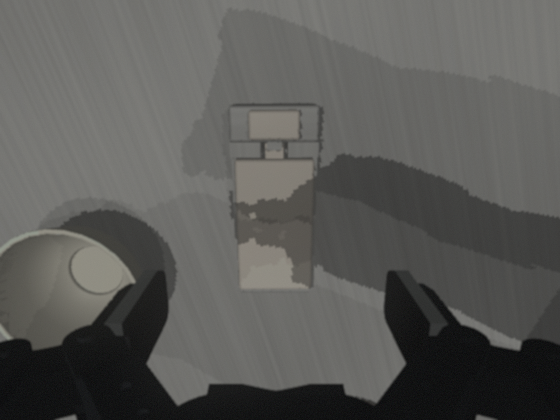

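The wrist picture shows the button at (274,125) and the lid front corners at (235,159) and (313,159), all within 1–2 px of prediction. The jaws straddle the box and clear the bowl. Descending.

Call:
{"api": "move_arm", "payload": {
  "series": [
    [[-0.006,-0.003,0.08],[0,0,-0.005],-1],
    [[-0.006,-0.003,0.18],[0,0,-0.005],-1],
    [[-0.006,-0.003,0.28],[0,0,-0.005],-1],
    [[-0.006,-0.003,0.38],[0,0,-0.005],-1],
    [[-0.006,-0.003,0.47],[0,0,-0.005],-1],
    [[-0.006,-0.003,0.54],[0,0,-0.005],-1],
    [[-0.006,-0.003,0.58],[0,0,-0.005],-1],
    [[-0.006,-0.003,0.59],[0,0,-0.005],-1]
  ]
}}

```text
t: 4.2
tcp_pos: [0.5372, -0.2924, 0.0049]
ee_rot: [[-0.273, -0.962, -0.001], [-0.962, 0.273, 0.001], [-0.0, 0.001, -1.0]]
contact_force: [0.3, 0.4, 0.2]
opening: 1.003
```

Call:
{"api": "move_arm", "payload": {
  "series": [
    [[0,0,0],[0,0,0],0.1],
    [[0,0,0],[0,0,0],0.1],
    [[0,0,0],[0,0,0],0.1],
    [[0,0,0],[0,0,0],0.1],
    [[0,0,0],[0,0,0],0.1],
    [[0,0,0],[0,0,0],0.1],
    [[0,0,0],[0,0,0],0.1],
    [[0,0,0],[0,0,0],0.1]
  ],
  "newtons": 50
}}

```text
t: 5.0
tcp_pos: [0.5379, -0.293, 0.0069]
ee_rot: [[-0.273, -0.962, 0.001], [-0.962, 0.273, -0.001], [0.001, -0.001, -1.0]]
contact_force: [-1.6, 1.4, 4.7]
opening: 0.654
```

```bash
python3 -c "
from h import *
from station import *
s=sense();print({k:np.round(s[k],3).tolist() for k in('t','tcp_pos','opening','contact_force')})
d=snapshot('wrist');cv2.imwrite('pics/w2.png',d['color'])
"
```

```text
{'t': 5.0, 'tcp_pos': [0.538, -0.293, 0.007], 'opening': 0.654, 'contact_force': [-1.591, 1.421, 4.659]}
```

View pics/w2.png

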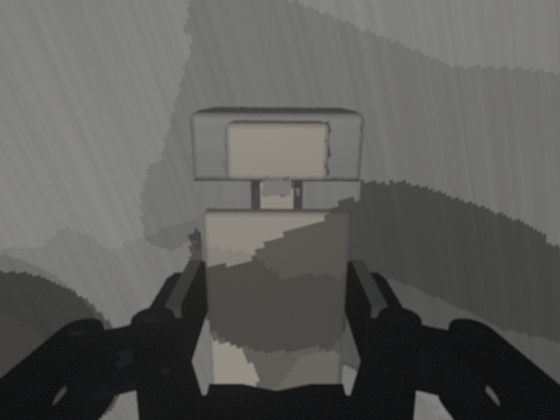

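Gripped evenly across the sides at opening 0.654, roughly the 58 mm width. Lifting straight up.

Call:
{"api": "move_arm", "payload": {
  "series": [
    [[0,0,-0.02],[0,0,0],0.1],
    [[0,0,-0.06],[0,0,0],0.1],
    [[0,0,-0.12],[0,0,0],0.1],
    [[0,0,-0.2],[0,0,0],0.1],
    [[0,0,-0.28],[0,0,0],0.1],
    [[0,0,-0.36],[0,0,0],0.1],
    [[0,0,-0.42],[0,0,0],0.1],
    [[0,0,-0.45],[0,0,0],0.1]
  ]
}}

```text
t: 5.85
tcp_pos: [0.5381, -0.293, 0.0973]
ee_rot: [[-0.273, -0.962, 0.001], [-0.962, 0.273, -0.001], [0.001, -0.002, -1.0]]
contact_force: [1.2, 0.4, -8.4]
opening: 0.655
```

```bash
python3 -c "
from h import *
from station import *
s=sense();print({k:np.round(s[k],3).tolist() for k in('t','tcp_pos','opening','contact_force','ft_torque')})
d=snapshot('wrist');cv2.imwrite('pics/w3.png',d['color'])
plan((.587,.035,.1),-180)
"
```

```text
{'t': 5.85, 'tcp_pos': [0.538, -0.293, 0.097], 'opening': 0.655, 'contact_force': [1.151, 0.358, -8.393], 'ft_torque': [0.069, -0.093, 0.007]}
shift [-1.6449, 0.2129, -0.0138] turn [-0.0014, 0.0005, 0.8242]
```

View pics/w3.png

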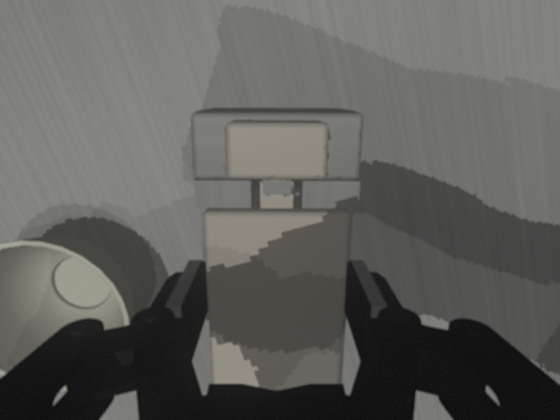

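The box sits unchanged in the hand (block edge at row 180, lid edge at row 211) and its weight shows in the force. Carrying it to the board.

Call:
{"api": "move_arm", "payload": {
  "series": [
    [[-0.05,0.005,0],[0,0,0.03],0.1],
    [[-0.15,0.015,0],[0,0,0.08],0.1],
    [[-0.27,0.03,0],[0,0,0.14],0.1],
    [[-0.4,0.05,0],[0,0,0.2],0.1],
    [[-0.53,0.07,0],[0,0,0.27],0.1],
    [[-0.66,0.09,0],[0,0,0.34],0.1],
    [[-0.78,0.11,0],[0,0,0.4],0.1],
    [[-0.88,0.12,0],[0,0,0.46],0.1]
  ]
}}

```text
t: 6.7
tcp_pos: [0.5619, -0.1152, 0.095]
ee_rot: [[-0.843, -0.538, -0.001], [-0.538, 0.843, 0.001], [0.001, 0.001, -1.0]]
contact_force: [-0.3, -0.1, -8.3]
opening: 0.654
```

```bash
python3 -c "
from h import *
plan((.587,.035,.08),-180)
"
```

```text
shift [-0.5102, 0.5651, 0.0755] turn [0.0006, -0.0006, 0.362]
```

Call:
{"api": "move_arm", "payload": {
  "series": [
    [[-0.08,0.09,0.01],[0,0,0.06],0.1],
    [[-0.17,0.19,0.02],[0,0,0.12],0.1],
    [[-0.26,0.29,0.03],[0,0,0.18],0.1],
    [[-0.35,0.39,0.04],[0,0,0.24],0.1],
    [[-0.42,0.47,0.05],[0,0,0.3],0.1],
    [[-0.47,0.53,0.06],[0,0,0.34],0.1],
    [[-0.5,0.556,0.07],[0,0,0.362],0.1],
    [[-0.51,0.565,0.075],[0,0,0.362],0.1]
  ]
}}

```text
t: 7.5
tcp_pos: [0.5867, 0.0345, 0.0799]
ee_rot: [[-1.0, -0.004, -0.001], [-0.004, 1.0, 0.0], [0.001, 0.0, -1.0]]
contact_force: [0.4, -1.0, -7.6]
opening: 0.659
```

```bash
python3 -c "
from h import *
from station import *
d=snapshot('top');cv2.imwrite('pics/t4.png',cv2.resize(d['color'][120:300,170:370],None,fx=4,fy=4))
plan((.587,.035,.021),-180)
"
```

```text
shift [-0.002, 0.0038, 0.2943] turn [0.0001, -0.0007, 0.0033]
```

View pics/t4.png

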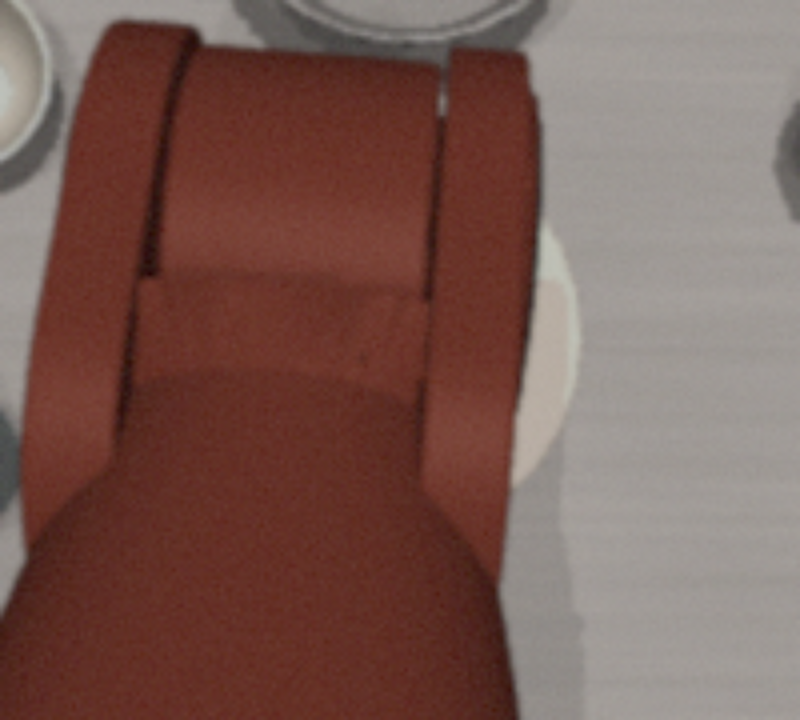

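The arm hides the box and board from the top camera, so I'm relying on the measured pose. Lowering gently.

Call:
{"api": "move_arm", "payload": {
  "series": [
    [[-0.002,0.004,0.04],[0,0,0.003],0.1],
    [[-0.002,0.004,0.1],[0,0,0.003],0.1],
    [[-0.002,0.004,0.16],[0,0,0.003],0.1],
    [[-0.002,0.004,0.22],[0,0,0.003],0.1],
    [[-0.002,0.004,0.26],[0,0,0.003],0.1],
    [[-0.002,0.004,0.28],[0,0,0.003],0.1],
    [[-0.002,0.004,0.288],[0,0,0.003],0.1],
    [[-0.002,0.004,0.29],[0,0,0.003],0.1]
  ]
}}

```text
t: 8.35
tcp_pos: [0.5877, 0.0342, 0.0227]
ee_rot: [[-1.0, 0.001, 0.0], [0.001, 1.0, 0.0], [-0.0, 0.0, -1.0]]
contact_force: [0.5, 0.1, -8.0]
opening: 0.653
```

```bash
python3 -c "
from h import *
from station import *
s=sense();print(s['contact_force'],s['tcp_pos'])
d=snapshot('side');np.savez('s5.npz',**d);im=d['color'].copy()
for q in [(-69,-29,52),(-69,29,52),(-69,29,0),(65,29,44),(65,29,0),(65,-29,44)]:
    cv2.circle(im,tuple(np.int32(np.round(proj(d,boxpt((.587,.035,.012),0,np.array(q)/1e3))))),0,(0,255,0),-1)
cv2.imwrite('pics/s5.png',cv2.resize(im[170:290,190:360],None,fx=4,fy=4,interpolation=cv2.INTER_NEAREST))
plan((.587,.035,.019),-180)
"
```

```text
[ 0.51124576  0.10444048 -7.99700405] [0.58765466 0.03422576 0.02268822]
shift [0.004, 0.0038, 0.0194] turn [-0.0, 0.0004, -0.0008]
```

View pics/s5.png

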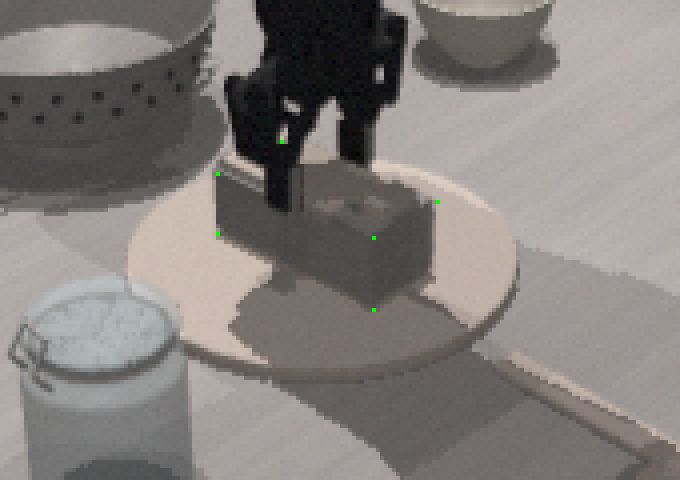

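The box hangs about 3 mm over the board and the predicted corners match. Lowering the last few millimetres.

Call:
{"api": "move_arm", "payload": {
  "series": [
    [[0.002,0.004,0.005],[0,0,0],0.1],
    [[0.002,0.004,0.01],[0,0,0],0.1],
    [[0.002,0.004,0.014],[0,0,0],0.1],
    [[0.002,0.004,0.017],[0,0,0],0.1],
    [[0.002,0.004,0.02],[0,0,0],0.1],
    [[0.002,0.004,0.022],[0,0,0],0.1],
    [[0.002,0.004,0.022],[0,0,0],0.1],
    [[0.002,0.004,0.022],[0,0,0],0.1]
  ]
}}

```text
t: 9.2
tcp_pos: [0.5873, 0.0351, 0.0189]
ee_rot: [[-1.0, 0.001, 0.001], [0.001, 1.0, -0.0], [-0.001, -0.0, -1.0]]
contact_force: [-3.9, 1.2, 6.5]
opening: 0.655
```

The force changed sign, so the box is standing on the board. Opening, then rising.

Call:
{"api": "move_arm", "payload": {
  "series": [
    [[0,0,-0.005],[0,0,0],-0.3],
    [[0,0,-0.005],[0,0,0],-0.5],
    [[0,0,-0.005],[0,0,0],-0.8],
    [[0,0,-0.005],[0,0,0],-1],
    [[0,0,-0.005],[0,0,0],-1],
    [[0,0,-0.005],[0,0,0],-1],
    [[0,0,-0.03],[0,0,0],-1],
    [[0,0,-0.08],[0,0,0],-1]
  ]
}}

```text
t: 10.0
tcp_pos: [0.5865, 0.0351, 0.0342]
ee_rot: [[-1.0, 0.001, -0.001], [0.001, 1.0, 0.0], [0.001, 0.0, -1.0]]
contact_force: [0.9, -0.1, 0.0]
opening: 0.998
```

Call:
{"api": "move_arm", "payload": {
  "series": [
    [[0,0,-0.08],[0,0,0],-1],
    [[0,0,-0.16],[0,0,0],-1],
    [[0,0,-0.26],[0,0,0],-1],
    [[0,0,-0.36],[0,0,0],-1],
    [[0,0,-0.44],[0,0,0],-1],
    [[0,0,-0.5],[0,0,0],-1],
    [[0,0,-0.54],[0,0,0],-1],
    [[0,0,-0.55],[0,0,0],-1]
  ]
}}

```text
t: 10.8
tcp_pos: [0.5875, 0.035, 0.1452]
ee_rot: [[-1.0, 0.001, 0.001], [0.001, 1.0, -0.0], [-0.001, -0.0, -1.0]]
contact_force: [0.1, -0.6, 0.7]
opening: 1.001
```

```bash
python3 - <<'E'
from h import *
from station import *
s=sense();print(s['opening'],s['tcp_pos'],s['joint_pos'])
d=snapshot('wrist');im=d['color'].copy();cv2.imwrite('pics/w6raw.png',im)
T=np.eye(4);T[:3,:3]=np.array(s['ee_rot']);T[:3,3]=s['tcp_pos'];d['world_from_camera']=T@d['T_tool_cam'];np.savez('w6.npz',**d)
for q in [(-69,-29,52),(-69,29,52),(-57.5,0,63),(-34.5,26.5,52),(-34.5,-26.5,52),(65,26.5,52),(65,-26.5,52)]:
    p=proj(d,boxpt((.587,.035,.012),0,np.array(q)/1e3));print(q,p.round(1))
    cv2.circle(im,tuple(np.int32(np.round(p))),1,(0,255,0),-1)
cv2.imwrite('pics/w6.png',im)
E
```

```text
1.001491311799583 [0.58747096 0.03503413 0.14516971] [-3.70369016e+00  2.55515866e+01 -4.54804586e+00  5.98309202e+01
  1.56055573e-03 -3.62821938e+00]
(-69, -29, 52) [232.  100.6]
(-69, 29, 52) [321.6 100.4]
(-57.5, 0, 63) [276.9 119.9]
(-34.5, 26.5, 52) [316.1 153.6]
(-34.5, -26.5, 52) [237.6 153.8]
(65, 26.5, 52) [312.2 285.4]
(65, -26.5, 52) [241.8 285.6]
```

View pics/w6.png

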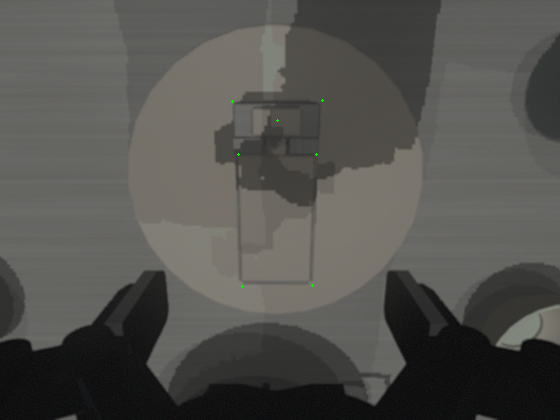

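The box stands square: the predicted corners fall within about 2 px of the seen ones, and the board (columns 128–422) is centred on it. Now I'll turn the hand 90° so the jaws lie along the box, half closed, over button and lid.

Call:
{"api": "move_arm", "payload": {
  "series": [
    [[0.02,0,0],[0,0,-0.08],0.3],
    [[0.05,0,0],[0,0,-0.17],0.3],
    [[0.08,0,0],[0,0,-0.26],0.3],
    [[0.11,0,0],[0,0,-0.35],0.3],
    [[0.14,0,0],[0,0,-0.44],0.3],
    [[0.165,0,0],[0,0,-0.53],0.3],
    [[0.18,0,0],[0,0,-0.62],0.3],
    [[0.187,0,0],[0,0,-0.71],0.3]
  ],
  "newtons": 60
}}

```text
t: 11.65
tcp_pos: [0.5487, 0.0351, 0.1433]
ee_rot: [[-0.436, -0.9, -0.002], [-0.9, 0.436, 0.0], [0.001, 0.002, -1.0]]
contact_force: [0.1, 0.5, -0.3]
opening: 0.35
```

Call:
{"api": "move_arm", "payload": {
  "series": [
    [[0,0,0],[0,0,-0.08],0.3],
    [[0,0,0],[0,0,-0.17],0.3],
    [[0,0,0],[0,0,-0.25],0.3],
    [[0,0,0],[0,0,-0.285],0.3],
    [[0,0,0],[0,0,-0.291],0.3],
    [[0,0,0],[0,0,-0.291],0.3],
    [[0,0,0],[0,0,-0.291],0.3],
    [[0,0,0],[0,0,-0.291],0.3]
  ]
}}

```text
t: 12.45
tcp_pos: [0.5496, 0.0351, 0.1441]
ee_rot: [[-0.001, -1.0, -0.0], [-1.0, 0.001, 0.0], [-0.0, 0.0, -1.0]]
contact_force: [0.7, -0.2, 0.9]
opening: 0.348
```

```bash
python3 - <<'E'
from h import *
from station import *
s=sense();print(s['opening'],s['tcp_pos'],s['joint_pos'])
d=snapshot('wrist');im=d['color'].copy();cv2.imwrite('pics/w7.png',im);np.savez('w7.npz',**d)
d=snapshot('side');np.savez('s7.npz',**d);im=d['color']
cv2.imwrite('pics/s7.png',cv2.resize(im[120:270,190:360],None,fx=4,fy=4,interpolation=cv2.INTER_CUBIC))
plan((.55,.035,.085),-90)
E
```

```text
0.3479905718110796 [0.54959353 0.03510482 0.14407008] [-3.95266953e+00  2.17062088e+01 -1.07472139e+01  5.75575161e+01
  9.95410173e-04 -9.39148498e+01]
shift [0.0005, -0.0018, 0.2958] turn [0.0, -0.0, -0.0002]
```

View pics/w7.png

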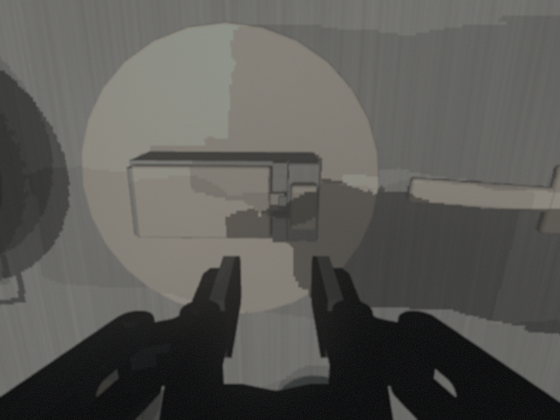

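View pics/s7.png

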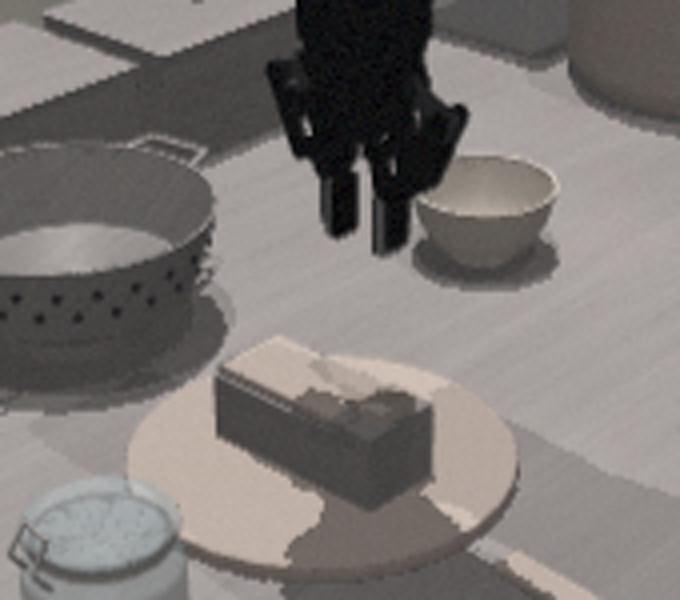

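```bash
python3 - <<'E'
from h import *
d=dict(np.load('w7.npz'));d['world_from_camera']=d['T_tool_cam']
im=d['color'];cv2.imwrite('pics/w7z.png',cv2.resize(im[235:375,180:380],None,fx=4,fy=4,interpolation=cv2.INTER_CUBIC))
for uv in [(222,257),(240,257),(313,257),(330,257),(210,270),(342,270)]:
    for z in (-.008,-.003,0): print(uv,z,(ray(d,uv,z)*1e3).round(1))
E
```

```text
(222, 257) -0.008 [  1.  -25.6  -8. ]
(222, 257) -0.003 [ -1.3 -26.4  -3. ]
(222, 257) 0 [ -2.6 -26.9   0. ]
(240, 257) -0.008 [  1.  -17.1  -8. ]
(240, 257) -0.003 [ -1.3 -17.6  -3. ]
(240, 257) 0 [ -2.6 -18.    0. ]
(313, 257) -0.008 [ 1.  17.4 -8. ]
(313, 257) -0.003 [-1.3 17.9 -3. ]
(313, 257) 0 [-2.7 18.2  0. ]
(330, 257) -0.008 [ 1.  25.4 -8. ]
(330, 257) -0.003 [-1.3 26.2 -3. ]
(330, 257) 0 [-2.7 26.7 -0. ]
(210, 270) -0.008 [ -5.7 -31.6  -8. ]
(210, 270) -0.003 [ -8.2 -32.6  -3. ]
(210, 270) 0 [ -9.7 -33.2   0. ]
(342, 270) -0.008 [-5.8 31.4 -8. ]
(342, 270) -0.003 [-8.3 32.4 -3. ]
(342, 270) 0 [-9.8 33.   0. ]
```

View pics/w7z.png

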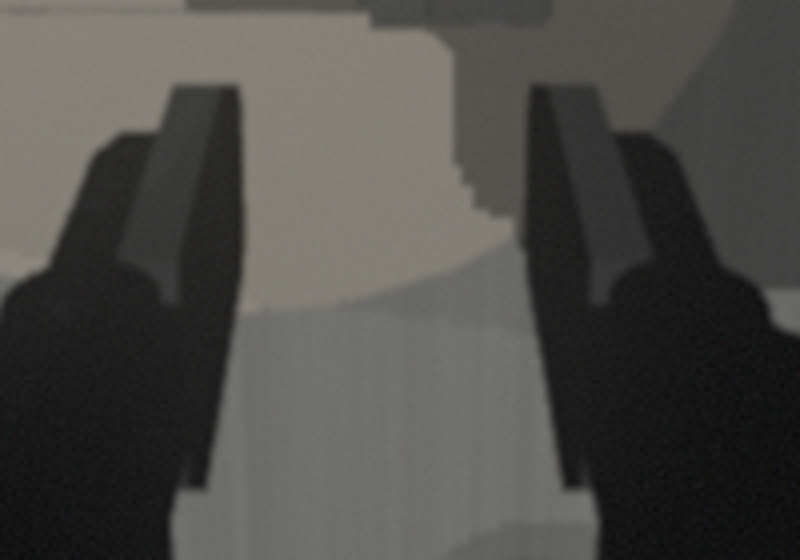

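```bash
python3 - <<'E'
from h import *
d=dict(np.load('s7.npz'));T=np.array([.5496,.0351,.1441])
for dz in (0,.005,.01,.015,.02,.03):
  print(dz,[ (( proj(d,T+[sx,yy,dz])-[190,120])*4).round(0).tolist() for sx in(-.018,.018) for yy in (-.011,0,.011)])
im=d['color'];cv2.imwrite('pics/s7z.png',cv2.resize(im[150:190,260:310],None,fx=14,fy=14,interpolation=cv2.INTER_CUBIC))
E
```

```text
0 [[401.0, 286.0], [389.0, 293.0], [376.0, 299.0], [356.0, 267.0], [343.0, 274.0], [331.0, 280.0]]
0.005 [[401.0, 279.0], [389.0, 285.0], [376.0, 292.0], [356.0, 260.0], [343.0, 266.0], [331.0, 273.0]]
0.01 [[401.0, 271.0], [389.0, 278.0], [376.0, 284.0], [356.0, 252.0], [343.0, 259.0], [331.0, 265.0]]
0.015 [[401.0, 263.0], [389.0, 270.0], [376.0, 276.0], [356.0, 245.0], [343.0, 251.0], [331.0, 258.0]]
0.02 [[401.0, 256.0], [389.0, 262.0], [376.0, 269.0], [356.0, 237.0], [343.0, 244.0], [330.0, 250.0]]
0.03 [[402.0, 240.0], [389.0, 247.0], [376.0, 253.0], [356.0, 222.0], [343.0, 228.0], [330.0, 235.0]]
```

View pics/s7z.png

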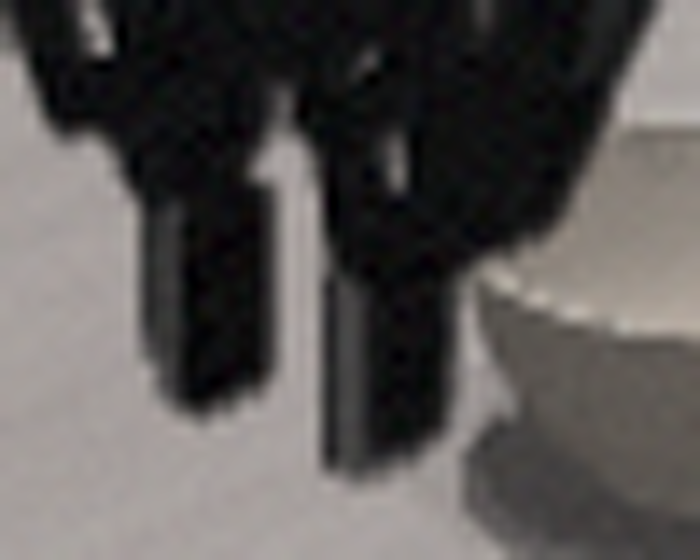

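Both views agree that at this opening the fingertips sit about 28 mm behind the stated TCP. Inner faces are at ±15 mm and the tip plates are about 7 mm thick. Contact with the button (z 0.075) should therefore come at TCP z about 0.047. I'll centre the front tip on the button (TCP x about 0.548), descend, and then feel for it.

Call:
{"api": "move_arm", "payload": {
  "series": [
    [[0,0.004,0.06],[0,0,0],0.3],
    [[0,0.008,0.14],[0,0,0],0.3],
    [[0,0.008,0.22],[0,0,0],0.3],
    [[0,0.008,0.3],[0,0,0],0.3],
    [[0,0.008,0.36],[0,0,0],0.3],
    [[0,0.008,0.4],[0,0,0],0.3],
    [[0,0.008,0.43],[0,0,0],0.3],
    [[0,0.008,0.44],[0,0,0],0.3]
  ]
}}

```text
t: 13.35
tcp_pos: [0.5479, 0.0351, 0.0557]
ee_rot: [[0.0, -1.0, -0.0], [-1.0, -0.0, 0.0], [-0.0, 0.0, -1.0]]
contact_force: [-0.4, 0.0, 0.2]
opening: 0.351
```

```bash
python3 - <<'E'
from h import *
from station import *
s=sense();print(s['opening'],s['tcp_pos'],s['contact_force'],s['ft_torque'])
d=snapshot('side');np.savez('s8.npz',**d);im=d['color']
cv2.imwrite('pics/s8.png',cv2.resize(im[180:260,230:320],None,fx=8,fy=7.5,interpolation=cv2.INTER_CUBIC))
d=snapshot('wrist');cv2.imwrite('pics/w8.png',d['color'])
E
```

```text
0.35105347595103276 [0.54788992 0.03511197 0.05572223] [-0.35907956  0.01135588  0.20656126] [-0.0275281  -0.01014524  0.00186889]
```

View pics/s8.png

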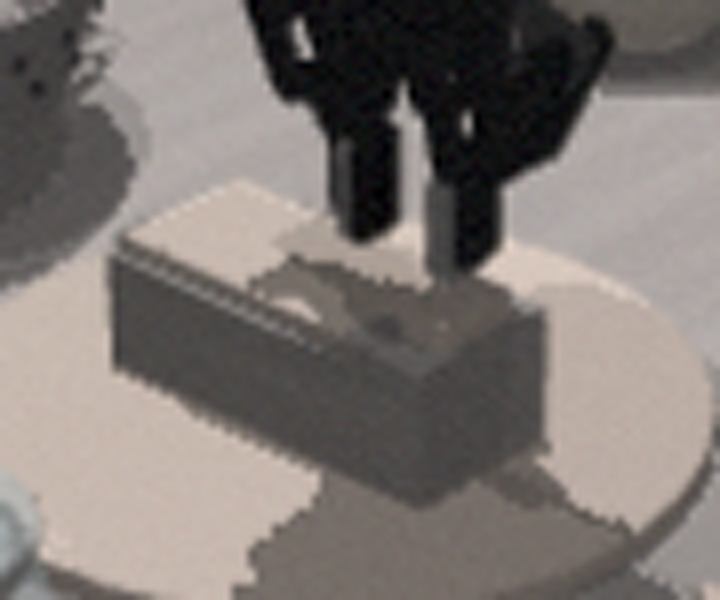

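View pics/w8.png

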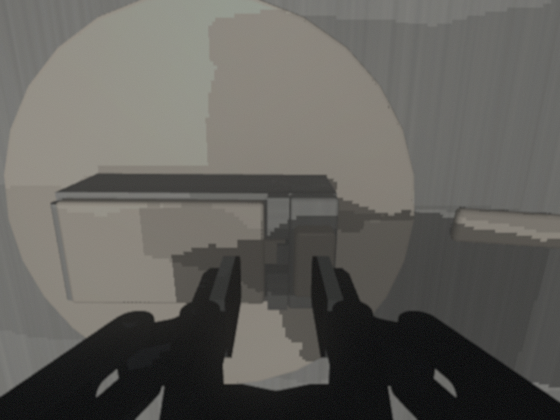

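The side view shows the front tip at about (460,275), just above the button, and the back tip over the lid's front part. Lowering slowly until contact.

Call:
{"api": "move_arm", "payload": {
  "series": [
    [[0,0,0.006],[0,0,0],0.3],
    [[0,0,0.012],[0,0,0],0.3],
    [[0,0,0.018],[0,0,0],0.3],
    [[0,0,0.024],[0,0,0],0.3],
    [[0,0,0.03],[0,0,0],0.3],
    [[0,0,0.035],[0,0,0],0.3],
    [[0,0,0.035],[0,0,0],0.3],
    [[0,0,0.035],[0,0,0],0.3]
  ]
}}

```text
t: 14.25
tcp_pos: [0.5481, 0.0351, 0.0492]
ee_rot: [[0.0, -1.0, -0.0], [-1.0, -0.0, 0.0], [-0.0, 0.0, -1.0]]
contact_force: [0.2, 0.8, 0.2]
opening: 0.354
```

Call:
{"api": "move_arm", "payload": {
  "series": [
    [[0,0,0.004],[0,0,0],0.3],
    [[0,0,0.008],[0,0,0],0.3],
    [[0,0,0.01],[0,0,0],0.3],
    [[0,0,0.01],[0,0,0],0.3],
    [[0,0,0.01],[0,0,0],0.3],
    [[0,0,0.01],[0,0,0],0.3],
    [[0,0,0.01],[0,0,0],0.3],
    [[0,0,0.01],[0,0,0],0.3]
  ]
}}

```text
t: 15.05
tcp_pos: [0.548, 0.0351, 0.0472]
ee_rot: [[0.0, -1.0, -0.0], [-1.0, -0.0, 0.0], [-0.0, 0.0, -1.0]]
contact_force: [0.1, 0.1, -0.5]
opening: 0.353
```

```bash
python3 -c "
from station import sense
s=sense();print(s['contact_force'],s['ft_torque'],s['tcp_pos'])"
```

```text
[ 0.1200261   0.08803509 -0.46208005] [-0.00574058 -0.02412004 -0.02962197] [0.54804879 0.03511718 0.04721357]
```

Call:
{"api": "move_arm", "payload": {
  "series": [
    [[0,0,0.004],[0,0,0],0.3],
    [[0,0,0.008],[0,0,0],0.3],
    [[0,0,0.012],[0,0,0],0.3],
    [[0,0,0.013],[0,0,0],0.3],
    [[0,0,0.013],[0,0,0],0.3],
    [[0,0,0.013],[0,0,0],0.3],
    [[0,0,0.013],[0,0,0],0.3],
    [[0,0,0.013],[0,0,0],0.3]
  ]
}}

```text
t: 15.85
tcp_pos: [0.5481, 0.0351, 0.0446]
ee_rot: [[0.0, -1.0, 0.0], [-1.0, -0.0, -0.0], [0.0, -0.0, -1.0]]
contact_force: [0.5, -0.4, 3.2]
opening: 0.35
```

```bash
python3 -c "
from station import *
import cv2
s=sense();print(s['contact_force'],s['ft_torque'],s['tcp_pos'])
im=snapshot('side')['color'];cv2.imwrite('pics/s9.png',cv2.resize(im[180:260,230:320],None,fx=8,fy=7.5,interpolation=cv2.INTER_CUBIC))"
```

```text
[ 0.46013699 -0.37047725  3.18804372] [0.03467845 0.10677655 0.02803981] [0.54811148 0.03508114 0.04464324]
```

View pics/s9.png

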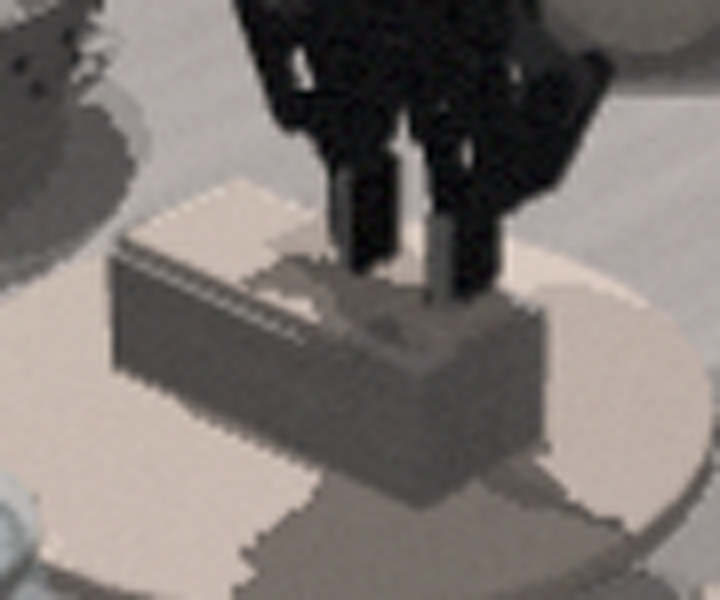

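Contact: 3.2 N with the moment of a load on the front tip, so the button is about half pressed. Pressing 2.4 mm more.

Call:
{"api": "move_arm", "payload": {
  "series": [
    [[0,0,0.003],[0,0,0],0.3],
    [[0,0,0.006],[0,0,0],0.3],
    [[0,0,0.009],[0,0,0],0.3],
    [[0,0,0.012],[0,0,0],0.3],
    [[0,0,0.012],[0,0,0],0.3],
    [[0,0,0.012],[0,0,0],0.3],
    [[0,0,0.012],[0,0,0],0.3],
    [[0,0,0.012],[0,0,0],0.3]
  ]
}}

```text
t: 16.7
tcp_pos: [0.5482, 0.0351, 0.0423]
ee_rot: [[0.0, -1.0, 0.0], [-1.0, -0.0, -0.0], [0.0, -0.0, -1.0]]
contact_force: [0.1, -1.1, 4.9]
opening: 0.349
```

```bash
python3 -c "
from station import *
import cv2
s=sense();print(s['contact_force'],s['ft_torque'],s['tcp_pos'])
im=snapshot('side')['color'];cv2.imwrite('pics/s10.png',cv2.resize(im[180:260,230:320],None,fx=8,fy=7.5,interpolation=cv2.INTER_CUBIC))"
```

```text
[ 0.09034825 -1.08191985  4.88881063] [ 0.00244206  0.07136637 -0.02079917] [0.54815139 0.03511139 0.04227279]
```

View pics/s10.png

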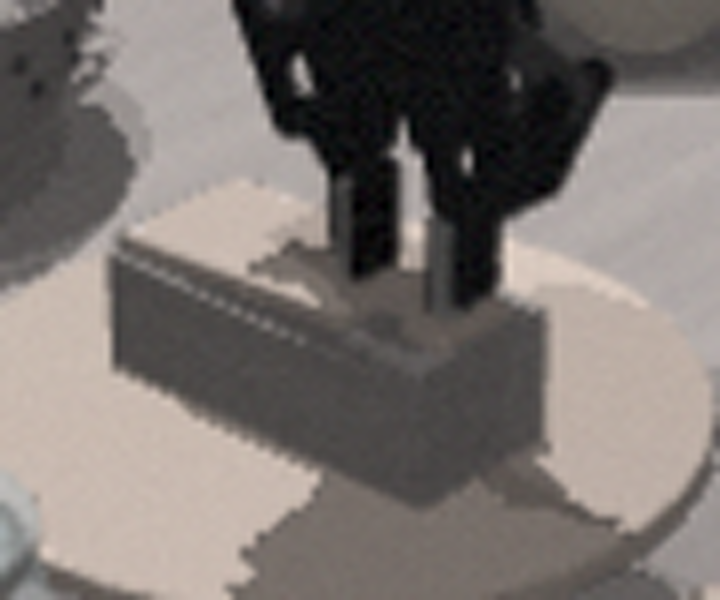

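The lid looks slightly changed but I can't be sure it is free. I'll press about 1.4 mm more, towards the bottom of the button's travel, and compare.

Call:
{"api": "move_arm", "payload": {
  "series": [
    [[0,0,0.003],[0,0,0],0.3],
    [[0,0,0.006],[0,0,0],0.3],
    [[0,0,0.007],[0,0,0],0.3],
    [[0,0,0.007],[0,0,0],0.3],
    [[0,0,0.007],[0,0,0],0.3],
    [[0,0,0.007],[0,0,0],0.3],
    [[0,0,0.007],[0,0,0],0.3],
    [[0,0,0.007],[0,0,0],0.3]
  ]
}}

```text
t: 17.55
tcp_pos: [0.5482, 0.0351, 0.0409]
ee_rot: [[0.0, -1.0, 0.0], [-1.0, -0.0, 0.0], [-0.0, -0.0, -1.0]]
contact_force: [-1.3, 0.4, 6.0]
opening: 0.353
```

```bash
python3 - <<'E'
from station import *
import cv2,numpy as np
from h import *
s=sense();print(s['contact_force'],s['ft_torque'],s['tcp_pos'])
d=snapshot('side');im=d['color']
a=np.load('s8.npz')['color']
f=lambda i:cv2.resize(i[190:245,235:290],None,fx=7,fy=9,interpolation=cv2.INTER_CUBIC)
cv2.imwrite('pics/s11.png',np.hstack([f(a),f(im)]))
E
```

```text
[-1.2647766   0.43467716  5.98831773] [0.05239873 0.19773676 0.04082569] [0.5481537  0.03509148 0.04088529]
```

View pics/s11.png

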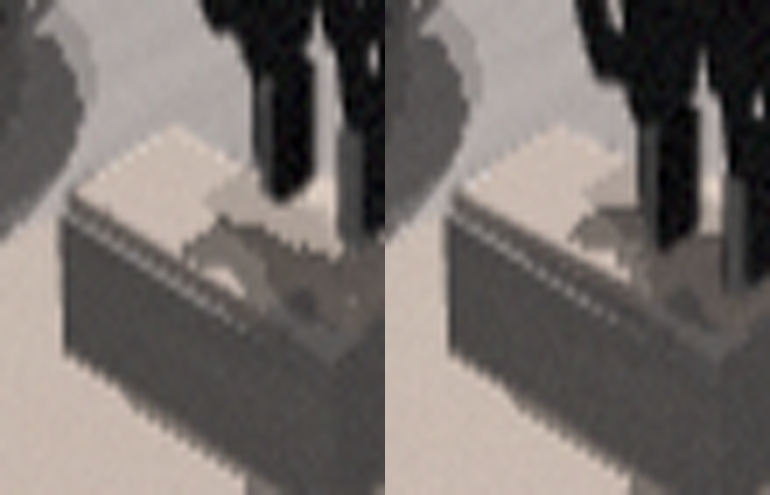

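The dark band under the lid now widens towards the front, so the lid is sprung and held by the back tip at about 3°. Next I'll carry that tip's edge along the lid's arc about the hinge. Working out the increments.

```bash
python3 - <<'E'
import numpy as np
d=.0859;f=np.radians(6.7+np.arange(0,49)*1.9)
x=-d*np.cos(f);z=d*np.sin(f)
for c in range(6):
    i=c*8
    print(c,np.degrees(f[i+8]).round(1),[[round(-(x[i+k]-x[i])/.2,3),round(-(z[i+k]-z[i])/.2,3)] for k in range(1,9)])
E
```

```text
0 21.9 [[np.float64(-0.002), np.float64(-0.014)], [np.float64(-0.004), np.float64(-0.028)], [np.float64(-0.007), np.float64(-0.042)], [np.float64(-0.01), np.float64(-0.056)], [np.float64(-0.014), np.float64(-0.07)], [np.float64(-0.018), np.float64(-0.083)], [np.float64(-0.023), np.float64(-0.097)], [np.float64(-0.028), np.float64(-0.11)]]
1 37.1 [[np.float64(-0.006), np.float64(-0.013)], [np.float64(-0.011), np.float64(-0.026)], [np.float64(-0.018), np.float64(-0.039)], [np.float64(-0.025), np.float64(-0.051)], [np.float64(-0.032), np.float64(-0.064)], [np.float64(-0.04), np.float64(-0.076)], [np.float64(-0.048), np.float64(-0.087)], [np.float64(-0.056), np.float64(-0.099)]]
2 52.3 [[np.float64(-0.009), np.float64(-0.011)], [np.float64(-0.018), np.float64(-0.022)], [np.float64(-0.027), np.float64(-0.033)], [np.float64(-0.037), np.float64(-0.043)], [np.float64(-0.047), np.float64(-0.053)], [np.float64(-0.058), np.float64(-0.063)], [np.float64(-0.069), np.float64(-0.072)], [np.float64(-0.08), np.float64(-0.081)]]
3 67.5 [[np.float64(-0.011), np.float64(-0.009)], [np.float64(-0.023), np
[... 253 characters left out ...]
loat64(-0.057)]]
4 82.7 [[np.float64(-0.013), np.float64(-0.005)], [np.float64(-0.027), np.float64(-0.01)], [np.float64(-0.04), np.float64(-0.014)], [np.float64(-0.054), np.float64(-0.018)], [np.float64(-0.068), np.float64(-0.022)], [np.float64(-0.082), np.float64(-0.025)], [np.float64(-0.096), np.float64(-0.027)], [np.float64(-0.11), np.float64(-0.029)]]
5 97.9 [[np.float64(-0.014), np.float64(-0.002)], [np.float64(-0.028), np.float64(-0.003)], [np.float64(-0.043), np.float64(-0.003)], [np.float64(-0.057), np.float64(-0.003)], [np.float64(-0.071), np.float64(-0.003)], [np.float64(-0.085), np.float64(-0.002)], [np.float64(-0.099), np.float64(-0.001)], [np.float64(-0.114), np.float64(0.001)]]
```

Call:
{"api": "move_arm", "payload": {
  "series": [
    [[0,-0.002,-0.014],[0,0,0],0.3],
    [[0,-0.004,-0.028],[0,0,0],0.3],
    [[0,-0.007,-0.042],[0,0,0],0.3],
    [[0,-0.01,-0.056],[0,0,0],0.3],
    [[0,-0.014,-0.07],[0,0,0],0.3],
    [[0,-0.018,-0.083],[0,0,0],0.3],
    [[0,-0.023,-0.097],[0,0,0],0.3],
    [[0,-0.028,-0.11],[0,0,0],0.3]
  ]
}}

```text
t: 18.4
tcp_pos: [0.5538, 0.0351, 0.0631]
ee_rot: [[0.0, -1.0, 0.0], [-1.0, -0.0, -0.0], [0.0, -0.0, -1.0]]
contact_force: [0.2, 1.0, 0.7]
opening: 0.348
```

```bash
python3 - <<'E'
from station import *
import cv2
s=sense();print(s['contact_force'],s['tcp_pos'])
im=snapshot('side')['color']
cv2.imwrite('pics/s12.png',cv2.resize(im[170:260,215:320],None,fx=7,fy=6.6,interpolation=cv2.INTER_CUBIC))
E
```

```text
[0.15025847 0.95394658 0.66839814] [0.55381651 0.03509236 0.06306206]
```

View pics/s12.png

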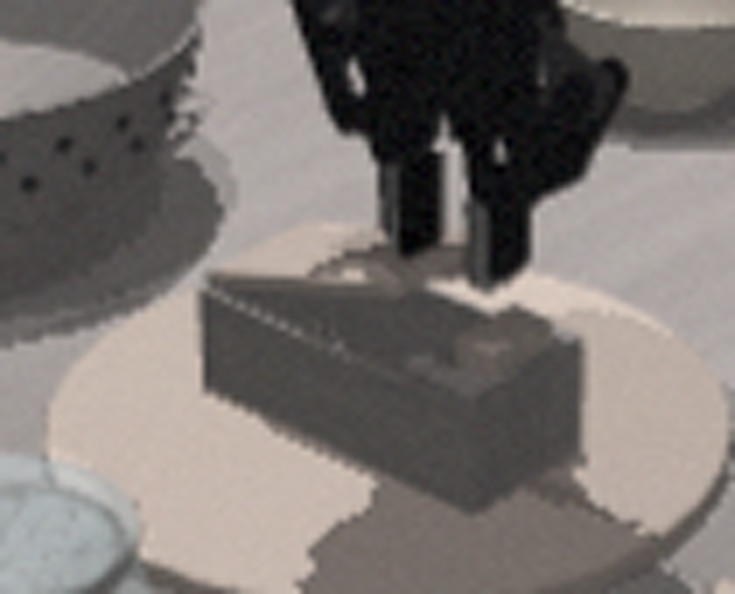

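The lid has risen to about 18° and rests under the back tip at (415,250), and the button is free again. Continuing along the arc.

Call:
{"api": "move_arm", "payload": {
  "series": [
    [[0,-0.006,-0.013],[0,0,0],0.3],
    [[0,-0.011,-0.026],[0,0,0],0.3],
    [[0,-0.018,-0.039],[0,0,0],0.3],
    [[0,-0.025,-0.051],[0,0,0],0.3],
    [[0,-0.032,-0.064],[0,0,0],0.3],
    [[0,-0.04,-0.076],[0,0,0],0.3],
    [[0,-0.048,-0.087],[0,0,0],0.3],
    [[0,-0.056,-0.099],[0,0,0],0.3]
  ]
}}

```text
t: 19.25
tcp_pos: [0.565, 0.0351, 0.0828]
ee_rot: [[0.0, -1.0, -0.0], [-1.0, -0.0, 0.0], [-0.0, 0.0, -1.0]]
contact_force: [1.3, 0.2, 0.8]
opening: 0.35
```

Call:
{"api": "move_arm", "payload": {
  "series": [
    [[0,-0.009,-0.011],[0,0,0],0.3],
    [[0,-0.018,-0.022],[0,0,0],0.3],
    [[0,-0.027,-0.033],[0,0,0],0.3],
    [[0,-0.037,-0.043],[0,0,0],0.3],
    [[0,-0.047,-0.053],[0,0,0],0.3],
    [[0,-0.058,-0.063],[0,0,0],0.3],
    [[0,-0.069,-0.072],[0,0,0],0.3],
    [[0,-0.08,-0.081],[0,0,0],0.3]
  ]
}}

```text
t: 20.05
tcp_pos: [0.581, 0.0351, 0.0989]
ee_rot: [[0.0, -1.0, -0.0], [-1.0, -0.0, 0.0], [-0.0, 0.0, -1.0]]
contact_force: [0.5, -0.3, 0.4]
opening: 0.348
```

```bash
python3 - <<'E'
from station import *
import cv2
s=sense();print(s['contact_force'],s['tcp_pos'])
im=snapshot('side')['color']
cv2.imwrite('pics/s13.png',cv2.resize(im[160:260,205:320],None,fx=6.5,fy=6,interpolation=cv2.INTER_CUBIC))
E
```

```text
[ 0.4524765  -0.28047388  0.44711846] [0.58104141 0.03513004 0.09894798]
```

View pics/s13.png

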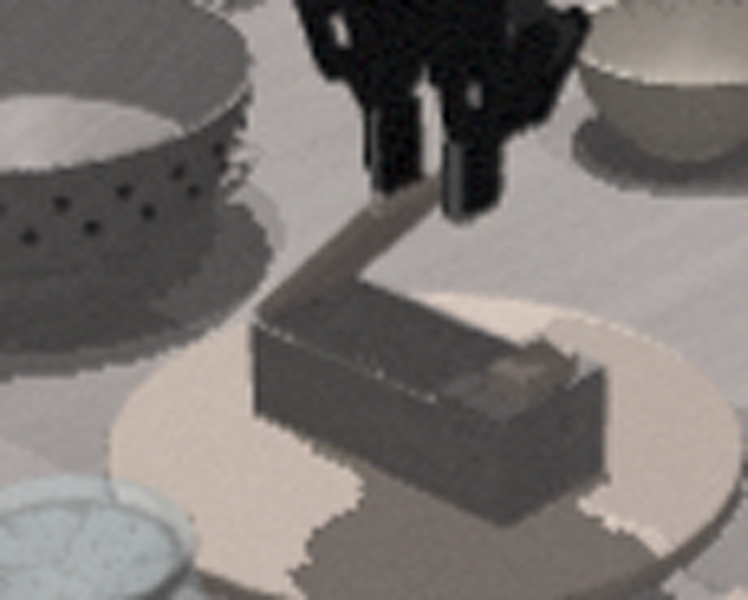

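The lid is at about 48°, still held by the back tip at (390,190). Continuing to upright.

Call:
{"api": "move_arm", "payload": {
  "series": [
    [[0,-0.011,-0.009],[0,0,0],0.3],
    [[0,-0.023,-0.017],[0,0,0],0.3],
    [[0,-0.035,-0.024],[0,0,0],0.3],
    [[0,-0.047,-0.032],[0,0,0],0.3],
    [[0,-0.06,-0.039],[0,0,0],0.3],
    [[0,-0.072,-0.045],[0,0,0],0.3],
    [[0,-0.085,-0.051],[0,0,0],0.3],
    [[0,-0.098,-0.057],[0,0,0],0.3]
  ]
}}

```text
t: 20.9
tcp_pos: [0.6006, 0.0351, 0.1103]
ee_rot: [[0.0, -1.0, -0.0], [-1.0, -0.0, 0.0], [-0.0, 0.0, -1.0]]
contact_force: [0.3, -0.8, -0.0]
opening: 0.352
```

Call:
{"api": "move_arm", "payload": {
  "series": [
    [[0,-0.013,-0.005],[0,0,0],0.3],
    [[0,-0.027,-0.01],[0,0,0],0.3],
    [[0,-0.04,-0.014],[0,0,0],0.3],
    [[0,-0.054,-0.018],[0,0,0],0.3],
    [[0,-0.068,-0.022],[0,0,0],0.3],
    [[0,-0.082,-0.025],[0,0,0],0.3],
    [[0,-0.096,-0.027],[0,0,0],0.3],
    [[0,-0.11,-0.029],[0,0,0],0.3]
  ]
}}

```text
t: 21.7
tcp_pos: [0.6227, 0.0351, 0.116]
ee_rot: [[0.0, -1.0, 0.0], [-1.0, -0.0, 0.0], [-0.0, -0.0, -1.0]]
contact_force: [0.4, -0.8, 0.7]
opening: 0.349
```

```bash
python3 - <<'E'
from station import *
import cv2
s=sense();print(s['contact_force'],s['tcp_pos'])
im=snapshot('side')['color']
cv2.imwrite('pics/s14.png',cv2.resize(im[145:255,195:320],None,fx=6,fy=5.4,interpolation=cv2.INTER_CUBIC))
E
```

```text
[ 0.4316749  -0.81964796  0.71776756] [0.62271139 0.03511882 0.11603986]
```

View pics/s14.png

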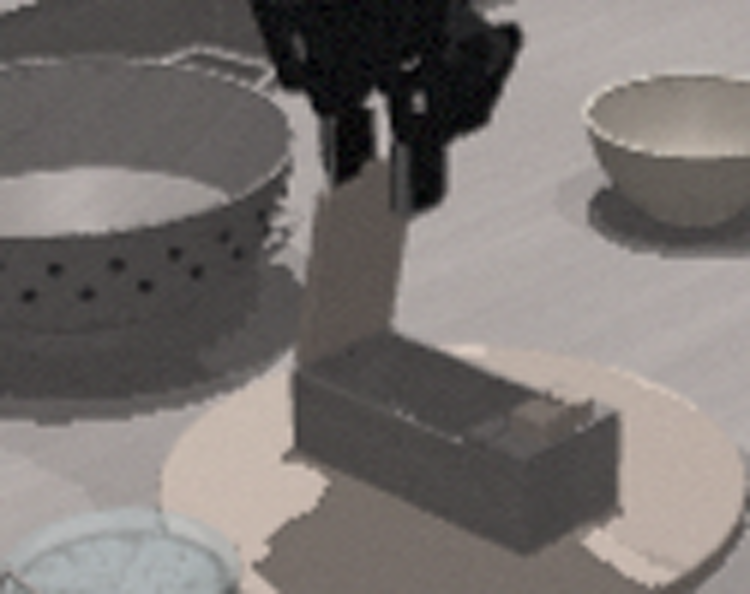

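The lid is at about 79°, close to its stop. Going a little past the stop angle so the tip clears, without the front finger reaching the lid.

Call:
{"api": "move_arm", "payload": {
  "series": [
    [[0,-0.01,-0.001],[0,0,0],0.3],
    [[0,-0.02,-0.002],[0,0,0],0.3],
    [[0,-0.03,-0.003],[0,0,0],0.3],
    [[0,-0.04,-0.003],[0,0,0],0.3],
    [[0,-0.05,-0.003],[0,0,0],0.3],
    [[0,-0.056,-0.003],[0,0,0],0.3],
    [[0,-0.056,-0.003],[0,0,0],0.3],
    [[0,-0.056,-0.003],[0,0,0],0.3]
  ]
}}

```text
t: 22.55
tcp_pos: [0.6336, 0.0351, 0.1166]
ee_rot: [[0.0, -1.0, -0.0], [-1.0, -0.0, 0.0], [-0.0, 0.0, -1.0]]
contact_force: [0.4, 0.3, 0.3]
opening: 0.346
```

```bash
python3 - <<'E'
from station import *
import cv2
s=sense();print(s['contact_force'],s['tcp_pos'])
im=snapshot('side')['color']
cv2.imwrite('pics/s15.png',cv2.resize(im[145:255,195:320],None,fx=6,fy=5.4,interpolation=cv2.INTER_CUBIC))
cv2.imwrite('pics/w15.png',snapshot('wrist')['color'])
E
```

```text
[0.38925116 0.27060472 0.26129128] [0.63357687 0.03513877 0.11655057]
```

View pics/s15.png

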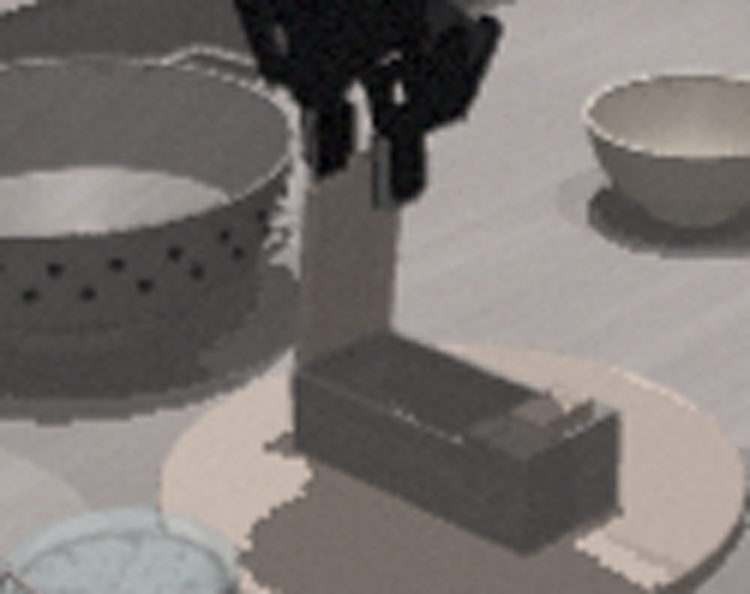

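View pics/w15.png

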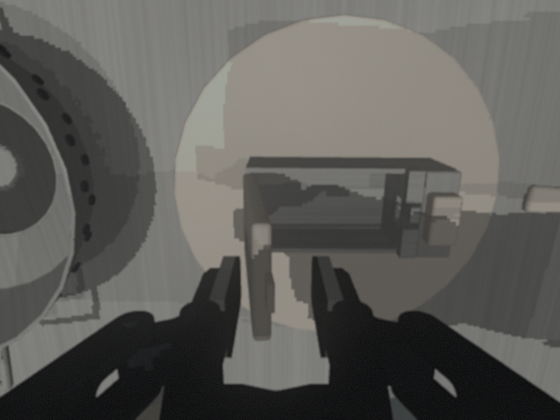

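The lid stands at its stop between the fingers, about 10 px clear of the back tip and 40 px clear of the front one. Rising straight up.

Call:
{"api": "move_arm", "payload": {
  "series": [
    [[0,0,-0.03],[0,0,0],0.3],
    [[0,0,-0.08],[0,0,0],0.3],
    [[0,0,-0.15],[0,0,0],0.3],
    [[0,0,-0.23],[0,0,0],0.3],
    [[0,0,-0.31],[0,0,0],0.3],
    [[0,0,-0.39],[0,0,0],0.3],
    [[0,0,-0.46],[0,0,0],0.3],
    [[0,0,-0.5],[0,0,0],0.3]
  ]
}}

```text
t: 23.45
tcp_pos: [0.6343, 0.0351, 0.2188]
ee_rot: [[0.0, -1.0, 0.002], [-1.0, -0.0, -0.0], [0.0, -0.002, -1.0]]
contact_force: [-0.6, -0.2, 0.4]
opening: 0.347
```

Call:
{"api": "move_arm", "payload": {
  "series": [
    [[0.06,0.06,0],[0,0,0],0.3],
    [[0.16,0.16,0],[0,0,0],0.3],
    [[0.3,0.27,0],[0,0,0],0.3],
    [[0.45,0.38,0],[0,0,0],0.3],
    [[0.6,0.48,0],[0,0,0],0.3],
    [[0.75,0.55,0],[0,0,0],0.3],
    [[0.87,0.6,0],[0,0,0],0.3],
    [[0.95,0.6,0],[0,0,0],0.3]
  ]
}}

```text
t: 24.25
tcp_pos: [0.5127, -0.1564, 0.2172]
ee_rot: [[-0.001, -1.0, 0.0], [-1.0, 0.001, -0.0], [0.0, -0.0, -1.0]]
contact_force: [-0.1, -0.5, 0.0]
opening: 0.346
```

```bash
python3 - <<'E'
from station import *
from h import *
s=sense();print(s['t'],s['contact_force'],s['tcp_pos'])
d=snapshot('side');cv2.imwrite('pics/s16.png',d['color'])
t=snapshot('top');cv2.imwrite('pics/t16.png',t['color']);np.savez('t16.npz',**t)
im=t['color'].copy()
for q in [(-69,-29,52),(-69,29,52),(65,29,44),(65,-29,44),(-57.5,0,63)]:
    p=proj(t,boxpt((.587,.035,.012),0,np.array(q)/1e3));print(p.round(1))
    cv2.circle(im,tuple(np.int32(np.round(p))),0,(0,0,255),-1)
cv2.imwrite('pics/t16z.png',cv2.resize(im[140:270,195:330],None,fx=5,fy=4.5,interpolation=cv2.INTER_NEAREST))
E
```

```text
24.25 [-0.05376437 -0.48403886  0.03334577] [ 0.51272657 -0.15641393  0.21722395]
[274.4 233.7]
[248.1 233.5]
[249.1 173.3]
[275.  173.7]
[261.2 228.5]
```

View pics/s16.png

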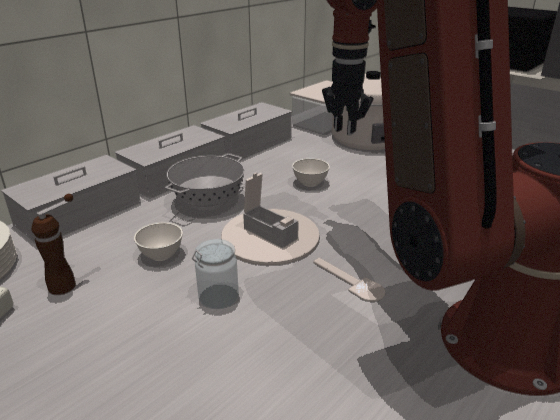

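View pics/t16z.png

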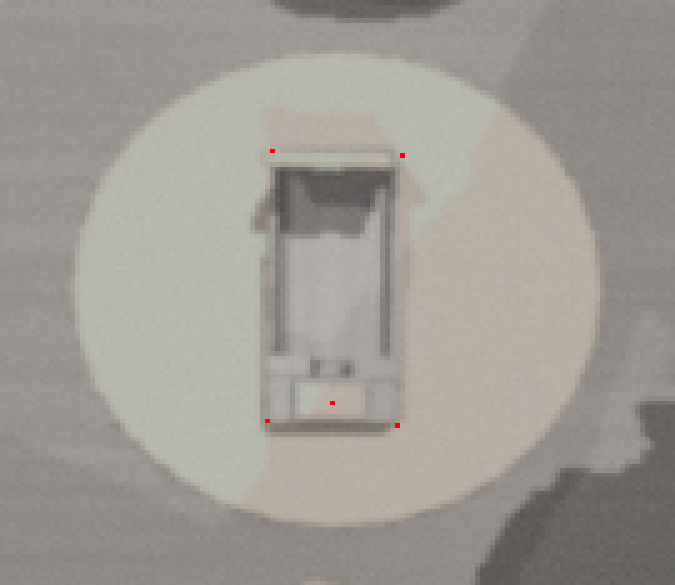

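View pics/t16.png

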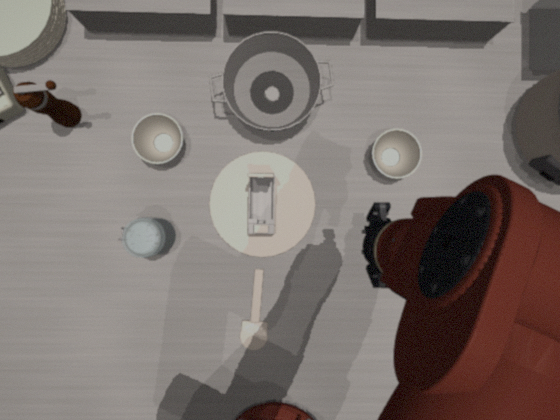

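The box stands square on the board within about 1 px of target, with the button towards the robot and the lid upright. The bowls at (158,139) and (396,154) and the jar at (146,238) haven't moved, and the arm is clear of everything. Handing in.

```bash
python3 -c "
from station import *
print(job_done())"
```

```text
the job is handed in; nothing more can be done
None
```

The salt box now stands square in the middle of the board, with its catch button towards the robot and the lid open at its stop. I handed the job in at about 24 s of the 53 s allowed.

- **Placing:** I gripped the box across its flat sides, carried it over, set it down and let go.
- **Opening:** One fingertip pressed the button while the other waited over the lid. That tip then held the lid back along its arc until it reached its stop.
- **Last checks:** In the top view the box is within about 1 px (2 mm) of the target. The side view shows the lid upright. The jar and bowls are at their starting pixels, the force readings are near zero, and the arm is clear of everything.
- **Disagreement:** The fingertips sat about 28 mm behind the stated TCP at the opening I used, so the first grip held only the upper part of the box's sides. It did not slip. I used the measured tip position for the button press, and contact came within about 2 mm of the predicted height.

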